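Push a row of sample vials home in a reader magazine

TASK

Load the label reader: push the keeper's knob to swing the keeper fully open, push the waiting row of four white-capped vials along the lane as one train, touching only the last vial, until the first stands against the end stop and all four touch, then push the knob back so that the keeper is fully shut behind them. Work by pushing with the fingertips only: do not lift or tip any vial, and leave the other things on the bench where they are.

Things in the scene. Friction and masses are not known exactly. Their poses are not given: they have to be found in the camera images.
- feeder: vial feeder, fixed: aluminium base 60 x 345 mm carrying a straight lane that ends at a grey label-reader box, 88 mm wide (x), 52 mm long (y), 78 mm high. Origin: on the bench, under the lane's centre line and the face of the end stop. y axis: along the lane, away from the stop, to the open loading end at y = 295 mm; x: across the lane, away from the robot; z up
- stop (a point): middle of the end stop's face, a black rubber pad 24 mm wide on the reader box, 28 mm above the bench, on the lane's centre line. Axes as the feeder's. The box begins 4 mm behind this face. Outside the guide walls, 12 mm from the stop, stand two black photo-eye posts, 42 mm high, 20 to 29 mm from the centre line
- magazine (a point): lane floor at the middle of the magazine (the four places between stop and keeper), y = 50 mm in the feeder's frame; axes as the feeder's. Slippery black floor 8 mm above the bench; 28 mm between two aluminium guide walls 4 mm thick, tops 20 mm above the bench. A full row stands with centres at y = 12.5, 37.5, 62.5 and 87.5 mm
- keeper (a joint): keeper lever, rad. 0 = shut on its stop: the arm lies straight across the lane, its near face 102.5 mm from the end stop. Grows anticlockwise (from above) as the arm swings back over the loading track, to 1.62 = open stop, where the arm lies beside the lane and leaves it clear. Stiff (about 1.5 N at the knob), stays where left. Shut, it blocks vials pushed from the loading side
- keeper_pivot (a point): top of the keeper's upright pivot, 31 mm above the bench, at x = -38, y = 107.5 mm in the feeder's frame (robot's side of the lane). The keeper is a flat steel lever lying 23 to 31 mm above the bench; its arm is 10 mm wide and ends 44 mm from the pivot. Its tail, with the knob, is bent away 135 degrees anticlockwise from the arm
- keeper_knob (a point): top of the keeper's grey plastic thumb knob: upright post 12 mm thick, 31 to 61 mm above the bench, 45 mm from the pivot. Along the lane it is 32 mm nearer the loading end than the pivot when shut, 33 mm nearer the stop when open; 68 to 83 mm from the lane's centre line, on the robot's side. Pushed along the lane towards the stop it opens the keeper; pushed back it shuts it
- vial_a: glass sample vial with a white screw cap, a cylinder 25 mm in diameter and 50 mm tall, 18 g, one of four alike standing upright in one touching row in the lane; this is number 1 from the end stop. Origin: centre of its underside, z up
- vial_b: glass sample vial with a white screw cap, a cylinder 25 mm in diameter and 50 mm tall, 18 g, one of four alike standing upright in one touching row in the lane; this is number 2 from the end stop. Origin: centre of its underside, z up
- vial_c: glass sample vial with a white screw cap, a cylinder 25 mm in diameter and 50 mm tall, 18 g, one of four alike standing upright in one touching row in the lane; this is number 3 from the end stop. Origin: centre of its underside, z up
- vial_d: glass sample vial with a white screw cap, a cylinder 25 mm in diameter and 50 mm tall, 18 g, one of four alike standing upright in one touching row in the lane; this is number 4 from the end stop, the last one, nearest the loading end. Origin: centre of its underside, z up
- spare_vial: bystander, loose: a spare glass vial with a black cap, 25 mm wide, 50 mm tall, not part of the row; stands on the bench behind the lane. Origin: centre of its underside
- stopper: bystander, loose: a red-brown rubber stopper, 32 mm wide, 26 mm tall, on the bench behind the lane. Origin: centre of its underside
- dropper_bottle: bystander, loose: an amber dropper bottle, 33 mm wide, 106 mm tall, on the bench behind the magazine. Origin: centre of its underside
- beaker: bystander, loose: a small glass beaker, 46 mm wide, 58 mm tall, on the bench in front of the loading track. Origin: centre of its underside
- weigh_bottle: bystander, loose: a glass weighing bottle with a knobbed stopper, 38 mm wide, 53 mm tall, at the front of the bench. Origin: centre of its underside
- tape_roll: bystander, loose: a flat roll of white label tape, 52 mm wide, 19 mm high, on the bench in front of the reader box. Origin: centre of its underside
Mind the look-alikes: they are no part of the job. Leave any red look-alike of the vial_c alone. What is shaped like the vial_a but blue is not meant.

How it is judged (in metres and radians):
On the way, in this order (a step that is already met when the one before it is completed fails the run):
1. the keeper is swung open (at least 1.4 rad) while the row still waits on the loading track (value of joint keeper above 1.4 rad and y of vial_a in the frame of feeder above 0.11 m), for 0.2 s.
2. all four vials stand home against the end stop (within 3 mm along the lane), keeper still open (y of vial_a in the frame of feeder below 0.0155 m and x of vial_a in the frame of feeder between -0.004 and 0.004 m and z of each of vial_a, vial_b, vial_c, vial_d in the frame of feeder below 0.011 m and angle between each of vial_a, vial_b, vial_c, vial_d's own z axis and vertical below 0.08 rad and y of vial_b in the frame of feeder below 0.0405 m and x of vial_b in the frame of feeder between -0.004 and 0.004 m and y of vial_c in the frame of feeder below 0.0655 m and x of vial_c in the frame of feeder between -0.004 and 0.004 m and y of vial_d in the frame of feeder below 0.0905 m and x of vial_d in the frame of feeder between -0.004 and 0.004 m and value of joint keeper above 1.2 rad), for 0.2 s.
3. the keeper is shut behind the last vial (within 0.08 rad) (value of joint keeper below 0.08 rad), for 0.2 s.
At the end, for the whole second after the job is handed in: All four vials stand upright on the lane floor, in line and at rest, each within 3 mm of its home place along the lane (the first against the end stop, the others touching in a row), and the keeper is shut behind them, within 0.08 rad of its stop (y of vial_a in the frame of feeder below 0.0155 m and x of vial_a in the frame of feeder between -0.004 and 0.004 m and z of each of vial_a, vial_b, vial_c, vial_d in the frame of feeder below 0.011 m and angle between each of vial_a, vial_b, vial_c, vial_d's own z axis and vertical below 0.08 rad and y of vial_b in the frame of feeder below 0.0405 m and x of vial_b in the frame of feeder between -0.004 and 0.004 m and y of vial_c in the frame of feeder below 0.0655 m and x of vial_c in the frame of feeder between -0.004 and 0.004 m and y of vial_d in the frame of feeder below 0.0905 m and x of vial_d in the frame of feeder between -0.004 and 0.004 m and linear speed of each of vial_a, vial_b, vial_c, vial_d below 0.01 m/s and value of joint keeper between -0.05 and 0.08 rad).
It fails at once if a vial is lifted off the lane (underside more than 6 mm above the lane floor) (z of any of vial_a, vial_b, vial_c, vial_d in the frame of feeder above 0.014 m).
It fails at once if a vial is tipped (more than 0.3 rad) (angle between any of vial_a, vial_b, vial_c, vial_d's own z axis and vertical above 0.3 rad).
It fails at once if the robot pushes one of the first three vials itself instead of the last one (more than 1 N) (contact force between any of vial_a, vial_b, vial_c and the fingers above 1 N or contact force between any of vial_a, vial_b, vial_c and the arm above 1 N).
It fails at once if a bystander is moved more than 20 mm or tipped (distance of any of spare_vial, stopper, dropper_bottle, beaker, weigh_bottle, tape_roll from where it was at the start of the episode above 0.02 m or angle between any of spare_vial, stopper, dropper_bottle, beaker, weigh_bottle, tape_roll's own z axis and vertical above 0.4 rad).
It also fails if it takes over 64 s, if anything falls off the work surface, if the arm or the gripper's body presses on something with over 40 N, if the wrist force passes 120 N, or if a joint passes its speed limit or range.

ROBOT

A 6-joint arm with a two-finger parallel gripper is mounted at the origin on a cart in front of the work surface, level with it; the furniture and walls round the work are solid. World frame = base frame: x ahead of the robot, y to its left, z up, the work surface at z = 0. Lengths are in mm, angles in rad, forces in N, time in s.
With the tool pointing down it reaches from about 400 to 925 mm from the base axis. Payload 12.5 kg.
Tool frame: the origin (TCP) lies on the centre line of the jaws, within the pads' length; the fingertips stand 17 mm ahead of it and the grasp point (between the pads) lies 2 mm behind it; z points along the fingers, y is the line along which they close (so a half turn about z gives the same grasp; the last joint's range is limited). The gripper opens to 95 mm and grips with 3 to 60 N. Pads are 20 mm wide; open, the fingers measure 119 mm over their backs; the gripper's body (75 mm by 180 mm) begins 59 mm behind the grasp point.
Start: joints at [1.076, 0.491, 1.559, -0, 1.092, -0.106], TCP at [236.908, 578.376, 231.661] pointing down, gripper open.
Joint ranges: [-3.1, 3.1], [-0.84, 2.19], [0.05, 2.79], [-1.13, 4.28], [0.06, 2.93], [-2.69, 2.69]. Speed limits (rad/s): [2.22, 2.22, 2.79, 3.14, 3.14, 3.14].

INTERFACE

Orientations are given as [roll, pitch, yaw] about the fixed x, y, z axes, in that order (R = Rz(yaw) Ry(pitch) Rx(roll)).
In Python, from cell import env gives the robot as it stands.
- The arm moves only by the tool drive_tool, never from a script. Its argument "deltas" is text: rows parted by semicolons, each of 4 numbers parted by spaces: the shift along the world's x, y, z normalised to -1 to 1, where 1 is 100 mm, then the turn about the world's z normalised to -1 to 1, where 1 is 180 degrees. A call has 1 to 10 rows; each row shifts and turns the commanded pose from where the row before left it; what a row does not reach is not made up. A row lasts 1/12 s, in which the tool goes at most 41.7 mm and 7.16 degrees, less where a joint would pass 70% of its speed; a pose out of reach is approached as far as the arm can. A call with a number of a shift or a turn outside -1 to 1 is refused whole. A call with a gripper value outside its range is refused whole. "gripper" is the closure, from 0 (fully open) to 1 (shut), set as the call begins (left out, the last holds). The fingers move at their own pace and stop on an object; the grip force is fixed at half the most. Time passes only in rows, so rows that do not move let the fingers close. It gives the time, the measured TCP pose, the force, the opening and the grip force at its end, in the units of the state.
- env.state(): the state, without advancing time (a new reading comes with each control period).
- env.read_camera(name): name is "scene" or "top" or "wrist"; returns (picture, depth): 480x640x3 uint8, red, green, blue; 480x640 float32, mm along the optical axis (not along the pixel's ray), 0 where there is no reading.
- env.camera_params(name): a dict with "mtx" (3x3 intrinsics, pixels), "camera_from_world" (4x4, takes a point from world to camera coordinates); the wrist camera has in their place "mount" (4x4, takes a point from camera to tool coordinates, whose origin is the TCP and whose axes are the flange's). Camera axes: x right, y down, z forward; pixel columns grow to the right and rows downward; lengths in mm; the calibration is good to about 2 mm. The wrist camera is an equidistant fisheye: a pixel r from the principal point sees the ray r / f radians off the axis. A picture is of the moment at which its call begins: read the wrist's pose just before it. camera_params takes no time and is no camera call.
- env.job_done(): hands the job in; it is judged then, once.
The state is a dict: "t": time; "joints": joint angles; "qvel": joint speeds; "tau": joint torques, N m; "eef_pos": TCP position; "tcp_rot": TCP orientation; "ft_force": force on the tool from outside, world axes, zero at the start; "moment": the same for the moment, N m; "opening": opening from 0.0 (shut) to 1.0 (fully open); "grip_force": force on a finger pad.
Only numpy, scipy, OpenCV 4.12 (cv2) and the standard library are available. Lean on these libraries where they do the work, as an engineer would, in place of code of your own. Each camera call takes 0.05 s, during which the arm holds its last target. There are 200 camera calls.

## Working session

There is one attempt and no reset: what is moved stays moved. The work goes in short steps, Python scripts to look and compute and a tool call to move; the robot and the scene stay as the last step left them, time stands still between calls to the robot, and variables do not carry over. Pictures are saved under pics/ and viewed, at most 10 in all, crops included, and the job is handed in when it is done.

Besides the shell and the picture viewer there is one more tool, called after "Call:" in YAML: its name, and indented under it one key for each argument. drive_tool: Moves the arm, as the interface text tells. Its arguments: {"type":"object","properties":{"deltas":{"type":"string"},"gripper":{"type":"number"}},"required":["deltas"]}

```bash
mkdir -p pics
cat > h.py <<'E'
import numpy as np, cv2
from cell import env
def snap(n,f):
    im,d=env.read_camera(n); cv2.imwrite(f'pics/{f}.png',im[:,:,::-1]); np.savez(f'pics/{f}.npz',im=im,d=d); return im,d
def world(n,d):
    p=env.camera_params(n);K=np.array(p['mtx']);T=np.linalg.inv(np.array(p['camera_from_world']))
    v,u=np.mgrid[:480,:640]
    P=np.stack([(u-K[0,2])/K[0,0]*d,(v-K[1,2])/K[1,1]*d,d],-1)
    return P@T[:3,:3].T+T[:3,3]
def ray(n,u,v,z):
    p=env.camera_params(n);K=np.array(p['mtx']);T=np.linalg.inv(np.array(p['camera_from_world']))
    r=T[:3,:3]@np.linalg.solve(K,[u,v,1]);o=T[:3,3]
    return o+r*(z-o[2])/r[2]
E
python3 - <<'E'
from h import *
for n in('scene','top'):
    im,d=snap(n,n+'0');print(n,np.array(env.camera_params(n)['camera_from_world']).round(2).tolist())
print(env.state())
E
```

```text
scene [[-0.59, -0.81, -0.02, 446.93], [-0.47, 0.36, -0.8, 243.91], [0.66, -0.47, -0.59, 643.35], [0.0, 0.0, 0.0, 1.0]]
top [[0.03, -1.0, 0.02, 128.17], [-0.99, -0.03, -0.13, 513.4], [0.13, -0.01, -0.99, 1172.77], [0.0, 0.0, 0.0, 1.0]]
{'t': 0.1, 'joints': array([ 1.07637867e+00,  4.91496071e-01,  1.55941546e+00,  1.50740927e-05,
        1.09171425e+00, -1.05591689e-01]), 'qvel': array([-0.00043224, -0.00051395,  0.00054725,  0.0004437 ,  0.00135196,
       -0.0018303 ]), 'tau': array([ 3.36913305e-03, -6.13624620e+01, -2.58606541e+01,  6.93590823e-02,
        4.70309216e-02, -4.39604526e-05]), 'eef_pos': array([236.80767346, 578.16895051, 231.11289297]), 'tcp_rot': array([-3.14056669e+00, -1.22181920e-04,  2.75275967e+00]), 'ft_force': array([ 0.40662435, -0.1038932 ,  0.67092774]), 'moment': array([-0.00789813,  0.02548164, -0.04372072]), 'grip_force': 0.0, 'opening': 0.995600856226236}
```

View pics/top0.png

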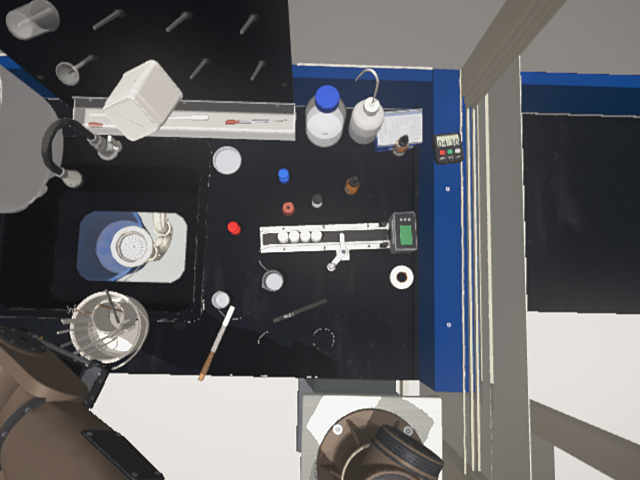

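View pics/scene0.png

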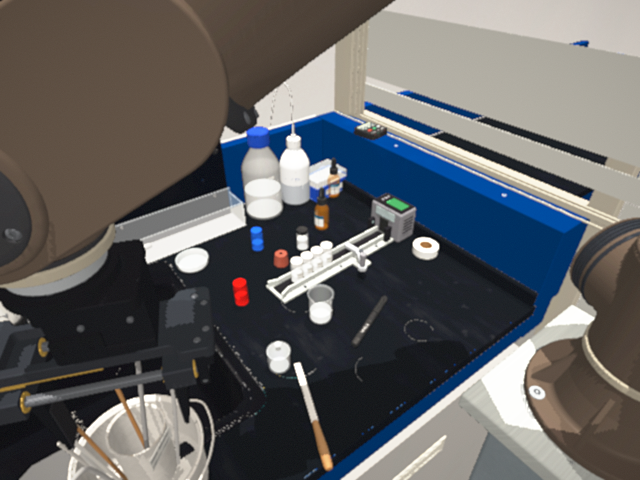

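The top view shows the row of four white caps at about (283–317, 237), the keeper knob at about (332, 267), its arm across the lane near (343, 245), and the reader at (402, 231). The scene view agrees with this. Next I measure those points.

Run:
```python
from h import *
z=np.load('pics/top0.npz');im,d=z['im'],z['d']
P=world('top',d)
c=im[195:295,240:430];cv2.imwrite('pics/c1.png',cv2.resize(c,None,fx=4.2,fy=4.2,interpolation=cv2.INTER_CUBIC)[:,:,::-1])
roi=np.zeros((480,640),bool);roi[195:300,240:430]=1
Z=P[...,2]
def comps(m,name):
    n,l,s,ce=cv2.connectedComponentsWithStats(m.astype(np.uint8))
    for i in range(1,n):
        if s[i,4]>8:
            q=P[l==i]; print(name,s[i].tolist(),ce[i].round(1),q.mean(0).round(1),q.min(0).round(0),q.max(0).round(0))
comps(roi&(Z>50)&(Z<66),'50-66')
comps(roi&(Z>70)&(Z<90),'box')
comps(roi&(Z>25)&(Z<36),'lever')
comps(roi&(Z>15)&(Z<23)&(im.min(-1)>120),'walls')
print(env.camera_params('top')['mtx'])
```

```text
50-66 [421, 195, 3, 105, 169] [422.4 248.1] [ 486.4 -101.4   58.6] [ 372. -102.   50.] [ 609. -100.   66.]
50-66 [318, 198, 4, 5, 10] [319.8 200.4] [590.  132.6  51.7] [586. 130.  50.] [596. 137.  54.]
50-66 [391, 216, 6, 36, 59] [392.2 233.9] [516.2 -33.   58.9] [478. -42.  50.] [558. -30.  66.]
50-66 [278, 231, 10, 11, 80] [282.6 236.1] [504.4 214.7  57.3] [493. 205.  51.] [516. 225.  65.]
50-66 [289, 231, 10, 11, 86] [293.5 235.8] [505.9 190.1  57. ] [495. 180.  50.] [517. 200.  62.]
50-66 [300, 231, 10, 10, 84] [304.6 235.4] [507.5 165.   56.9] [497. 155.  52.] [518. 175.  66.]
50-66 [311, 230, 10, 11, 86] [315.8 235. ] [509.3 139.9  56.5] [498. 130.  50.] [521. 151.  63.]
50-66 [398, 250, 16, 3, 20] [405.2 251. ] [478.3 -62.7  57.9] [476. -81.  50.] [480. -45.  66.]
50-66 [329, 263, 6, 6, 27] [331.1 265.9] [440.  103.7  59.5] [435.  97.  54.] [446. 109.  63.]
50-66 [262, 271, 21, 20, 111] [271.5 280.4] [404.3 236.1  56.2] [383. 212.  50.] [426. 257.  61.]
box [423, 195, 4, 105, 210] [424.5 247.1] [ 486.2 -101.3   80.8] [ 371. -103.   70.] [ 603. -100.   89.]
box [392, 212, 25, 3
[... 1335 characters left out ...]
[358, 241, 26, 3, 46] [370.3 242. ] [501.2  11.8  19.2] [498. -17.  15.] [504.  41.  23.]
walls [260, 243, 72, 7, 133] [294.7 244.8] [489.8 187.6  18.8] [477. 103.  15.] [496. 268.  23.]
walls [333, 243, 7, 2, 11] [335.5 243.5] [495.6  92.9  19.2] [494.  85.  17.] [497.  99.  23.]
walls [345, 242, 12, 3, 20] [350.2 242.6] [498.8  58.6  18.7] [495.  45.  15.] [501.  71.  22.]
walls [390, 266, 24, 23, 264] [400.7 277.2] [421.2 -59.9  18.1] [396. -88.  15.] [447. -35.  22.]
walls [265, 273, 16, 17, 168] [272.8 280.8] [405.2 235.5  17.8] [386. 219.  15.] [423. 254.  23.]
[[522.72184588   0.         314.66675724]
 [  0.         522.72184588 236.09369676]
 [  0.           0.           1.        ]]
```

View pics/c1.png

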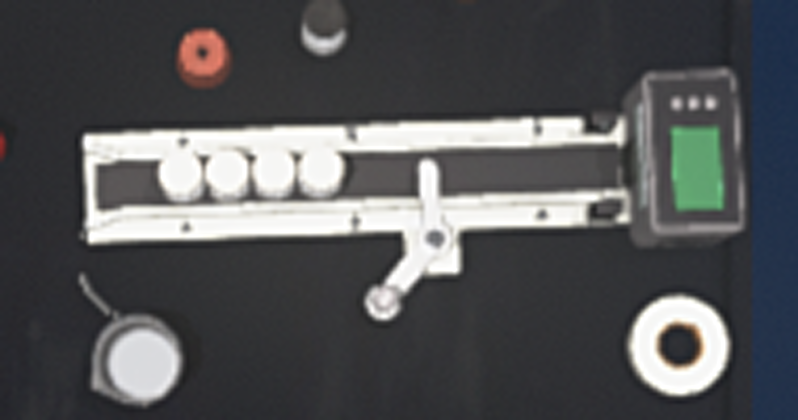

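The crop shows the lane tilted by about 0.065 rad, with the keeper shut and its knob at crop (383, 300). I put the feeder origin at about (519.7, −28.5). First I move over with the fingers shut, turning the tool so its y axis lies along the lane.

Call:
drive_tool:
  deltas: "0.17 -0.36 0 0.0145;0.17 -0.36 0 0.0145;0.17 -0.36 0 0.0145;0.17 -0.36 0 0.0145;0.17 -0.36 0 0.0145;0.17 -0.36 0 0.0145;0.17 -0.36 0 0.0145;0.17 -0.36 0 0.0145;0.17 -0.36 0 0.0145;0.17 -0.36 0 0.0145"
  gripper: 1

```text
t: 0.93
eef_pos: [407.2, 216.5, 231.6]
tcp_rot: [3.141, -0.0, -3.072]
ft_force: [0.3, 1.1, 0.2]
opening: 0.355
grip_force: 0.0
```

Call:
drive_tool:
  deltas: "0.15 -0.35 0 0;0.15 -0.35 0 0;0 0 -0.3 0;0 0 -0.3 0;0 0 -0.2 0;0 0 0 0;0 0 0 0"

```text
t: 1.52
eef_pos: [436.7, 148.3, 151.4]
tcp_rot: [-3.141, -0.002, -3.075]
ft_force: [0.9, -0.8, 1.4]
opening: 0.005
grip_force: 0.0
```

```bash
cat >> h.py <<'E'
from scipy.spatial.transform import Rotation as Ro
def wray(u,v,z,s):
    p=env.camera_params('wrist');K=np.array(p['mtx']);M=np.array(p['mount'])
    a=np.array([(u-K[0,2])/K[0,0],(v-K[1,2])/K[1,1]]);th=np.linalg.norm(a)
    r=np.r_[a/th*np.sin(th),np.cos(th)]
    R=Ro.from_euler('xyz',s['tcp_rot']).as_matrix()
    r=R@M[:3,:3]@r;o=R@M[:3,3]+s['eef_pos']
    return (o+r*(z-o[2])/r[2]).round(1)
E
python3 - <<'E'
from h import *
s=env.state();im,d=snap('wrist','w1');print(s['eef_pos'],s['tcp_rot'],env.camera_params('wrist'))
E
```

```text
[436.70586425 148.29551421 151.37420579] [-3.14145181e+00 -2.14822544e-03 -3.07498118e+00] {'mtx': array([[371.64829954,   0.        , 316.78868461],
       [  0.        , 371.64829954, 237.65493692],
       [  0.        ,   0.        ,   1.        ]]), 'mount': array([[ 2.90882084e-04, -9.61788694e-01, -2.73792665e-01,
         7.72431177e+01],
       [ 9.99999621e-01,  5.51291944e-05,  8.68757161e-04,
        -9.69449714e-01],
       [-8.20466846e-04, -2.73792814e-01,  9.61788346e-01,
        -1.53244278e+02],
       [ 0.00000000e+00,  0.00000000e+00,  0.00000000e+00,
         1.00000000e+00]])}
```

View pics/w1.png

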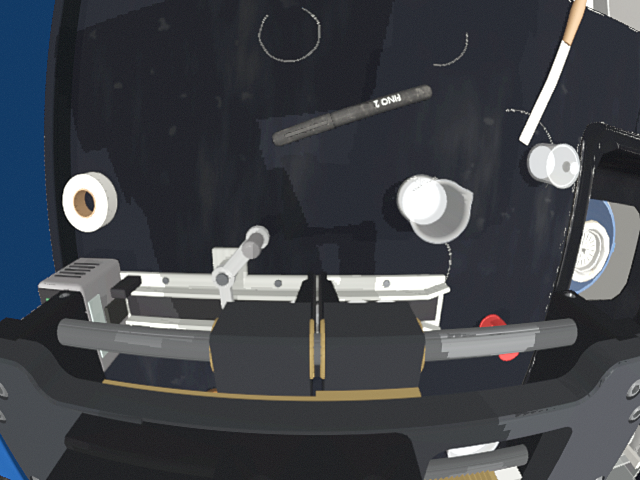

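The wrist view shows the knob top at (259, 233), the pivot at (222, 279) and the fingertip strip at about (317, 290). I check these positions and the finger size from depth.

Run:
```python
from h import *
s=env.state();z=np.load('pics/w1.npz');d=z['d']
print('knob',wray(259,233,61,s),'pivot',wray(222,279,31,s),'beaker',wray(422,198,58,s))
for v in(270,280,290,300,310):print(v,d[v,290:345:2].round(0).astype(int))
```

```text
knob [428.9 107.4  61. ] pivot [478.2  73.2  31. ] beaker [397.1 218.1  58. ]
270 [323 324 324 325 324 325 326 325 325 325 325 324 324 325 324 324 325 325
 325 324 324 325 324 324 324 325 325 324]
280 [321 321 321 320 319 319 321 169 171 172 172 171 175 175 174 174 171   0
 169 169 170 321 321 322 320 322 320 319]
290 [324 322 323 323 323 160 160 159 160 160 159 160 163 164 165 164 159 160
 160 160 160 161 161 324 323 324 323 322]
300 [324 317 151 150 149 149 150 149 150 149 150 150 153 153 154 155 150 150
 149 149 149 150 149 149 150 324 323 324]
310 [ 91  91  91  92  91  92  91  91  92  92  92 141 144 146 145 145 142  91
  91  91  91  91  92  91  92  90  91  90]
```

Run:
```python
from h import *
z=np.load('pics/top0.npz');im,d=z['im'],z['d'];P=world('top',d)
m=np.zeros((480,640),bool);m[165:200,335:370]=1;m&=P[...,2]>40
q=P[m];print(q.min(0),q.max(0),q[q[:,2]>90].mean(0), q[(q[:,2]<80)].mean(0));print(env.state()['joints'])
```

```text
[351.54414551  43.14517493  40.26170662] [ 643.93667481  156.58878047 1227.71811157] [573.60709034  78.50806462 326.10847554] [624.26931868  60.44502033  59.75811677]
[ 1.84259151e-01  3.76095840e-01  2.03697919e+00  1.12854091e-04
  7.28570493e-01 -1.45357214e+00]
```

Run:
```python
from h import *
print('top pivot',ray('top',343.6,251.4,31),'knob',ray('top',331.0,265.9,61))
s=env.state();d=np.load('pics/w1.npz')['d']
print(d[222:262:4,244:276:4].round(0).astype(int)); print('wr',[wray(u,v,61,s).tolist() for u,v in((259,233),(258,242))], 'origin chk vial', wray(422,198,0,s))
```

```text
top pivot [476.31886313  74.41743385  31.        ] knob [439.84272428 104.0588322   61.        ]
[[313 313 314 313 311 314 312 313]
 [313 314 314 284 289 313 314 315]
 [314 313 283 282 283 283 315 315]
 [315 284 277 275 281 284 289 316]
 [316 285 261 266 273 282 286 318]
 [287 254 255 259 269 286 316 317]
 [255 255 255 254 262 286 319 318]
 [256 255 256 255 263 319 320 321]
 [257 256 256 255 321 320 321 322]
 [288 258 258 321 322 322 322 321]]
wr [[428.9, 107.4, 61.0], [435.4, 106.9, 61.0]] origin chk vial [405.7 235.9   0. ]
```

Call:
drive_tool:
  deltas: "0 0 0 -0.0385;0 0 0 -0.0385;0 0 0 -0.0385;0 0 0 -0.0385;0 0 0 -0.0385;0 0 0 -0.0385;0 0 0 -0.0385;0 0 0 -0.0385;0 0 0 -0.0385;0 0 0 -0.0385"

```text
t: 2.4
eef_pos: [437.5, 148.8, 153.4]
tcp_rot: [3.139, 0.001, 1.994]
ft_force: [0.1, -0.1, 0.5]
opening: 0.005
grip_force: 0.0
```

Call:
drive_tool:
  deltas: "0 0 0 -0.0385;0 0 0 -0.0385;0 0 0 -0.0385;0 0 0 0;0 0 0 0"

```text
t: 2.82
eef_pos: [437.3, 148.7, 152.9]
tcp_rot: [3.139, -0.0, 1.64]
ft_force: [-0.0, 0.1, 0.5]
opening: 0.001
grip_force: 0.0
```

Run:
```python
from h import *
s=env.state();im,d=snap('wrist','w2');print(s['eef_pos'],s['tcp_rot'])
```

```text
[437.3282717  148.69286338 152.87948494] [ 3.13939640e+00 -2.43383951e-04  1.64030434e+00]
```

View pics/w2.png

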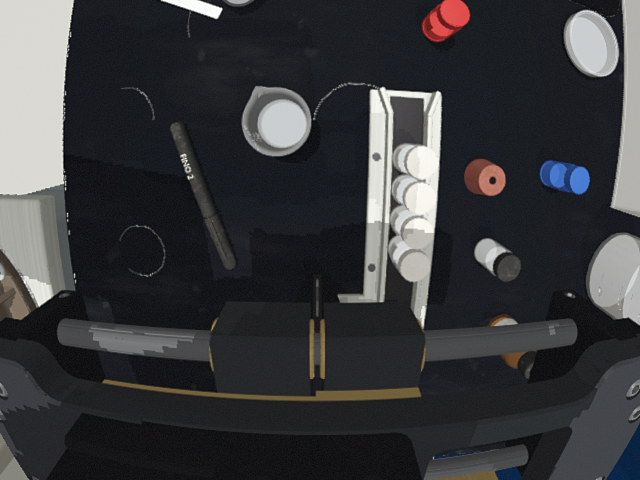

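The wrist view shows the white-capped row at about (413, 160–260) and a clear bench beneath the tool. I descend beside the knob and open the keeper along its arc.

Call:
drive_tool:
  deltas: "0 0 -0.3 0;0 0 -0.3 0;0 0 -0.28 0;0 0 -0.1 0;0 -0.08 0 0;0 -0.08 0 0;0 -0.04 0 0;0 0 0 0"

```text
t: 3.53
eef_pos: [437.5, 127.4, 54.7]
tcp_rot: [3.14, -0.0, 1.636]
ft_force: [0.6, -0.2, 0.3]
opening: 0.001
grip_force: 0.0
```

Call:
drive_tool:
  deltas: "-0.01 -0.05 0 0;-0.01 -0.05 0 0;-0.01 -0.05 0 0;-0.01 -0.05 0 0;-0.01 -0.05 0 0;-0.01 -0.05 0 0;0 -0.05 0 0;0 -0.05 0 0"

```text
t: 4.2
eef_pos: [430.5, 87.9, 53.7]
tcp_rot: [-3.141, -0.0, 1.636]
ft_force: [-2.9, 2.7, 0.2]
opening: 0.003
grip_force: 1.4
```

Call:
drive_tool:
  deltas: "0.02 -0.05 0 0;0.02 -0.05 0 0;0.02 -0.05 0 0;0.03 -0.05 0 0;0.03 -0.05 0 0;0.03 -0.04 0 0;0.02 -0.02 0 0;0 0 0 0"

```text
t: 4.87
eef_pos: [448.5, 56.9, 53.7]
tcp_rot: [3.141, 0.0, 1.635]
ft_force: [0.4, -0.7, -0.2]
opening: 0.004
grip_force: 0.0
```

Call:
drive_tool:
  deltas: "0 -0.02 0 0;0 -0.02 0 0;0 0 0 0;0 0 0 0"

```text
t: 5.2
eef_pos: [448.4, 55.5, 53.7]
tcp_rot: [3.14, -0.002, 1.635]
ft_force: [2.6, 31.4, -3.3]
opening: 0.003
grip_force: 15.3
```

Run:
```python
from h import *
s=env.state();im,d=snap('top','t2');P=world('top',d)
c=im[195:295,240:430];cv2.imwrite('pics/c2.png',cv2.resize(c,None,fx=4.2,fy=4.2,interpolation=cv2.INTER_CUBIC)[:,:,::-1]);print(s['eef_pos'],s['ft_force'])
```

```text
[448.43919736  55.4802331   53.67622889] [ 2.63454421 31.35845422 -3.28533783]
```

View pics/c2.png

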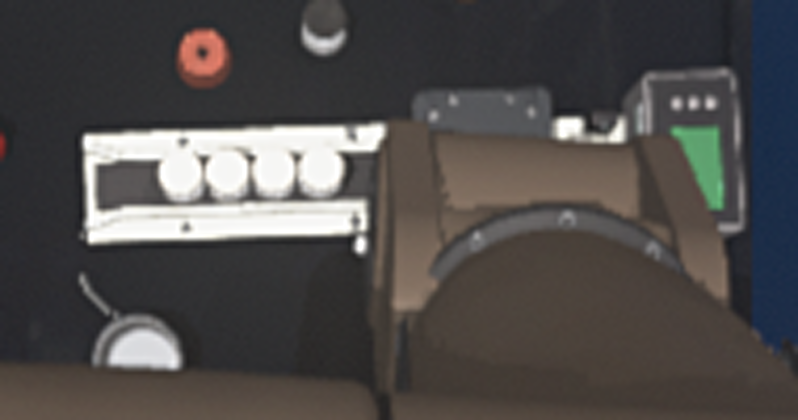

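The row is untouched, and the keeper arm's tip shows beside the lane at crop (360, 243). The 31 N reading means it is on its open stop. I back off, lift and go behind the last vial.

Call:
drive_tool:
  deltas: "0 0.15 0 0;0 0.15 0 0;0 0 0.3 0;0 0 0.3 0;0.15 0.33 0 0;0.15 0.33 0 0;0.15 0.33 0 0;0.09 0.33 0 0;0 0.34 0 0;0 0 0 0"

```text
t: 6.08
eef_pos: [502.2, 254.0, 113.6]
tcp_rot: [3.14, -0.001, 1.639]
ft_force: [-0.6, 0.1, -0.5]
opening: 0.0
grip_force: 0.0
```

Call:
drive_tool:
  deltas: "0 0 0 0;0 0 0 0"

```text
t: 6.25
eef_pos: [501.6, 249.1, 113.5]
tcp_rot: [-3.141, 0.0, 1.637]
ft_force: [-0.2, 0.0, -0.4]
opening: 0.004
grip_force: 0.0
```

Call:
drive_tool:
  deltas: "0 0 -0.25 0;0 0 -0.25 0;0 0 -0.15 0;0 0 -0.045 0;0.005 -0.03 0 0;0 -0.03 0 0;0 -0.02 0 0;0 -0.02 0 0;0 -0.02 0 0;0 0 0 0"

```text
t: 7.08
eef_pos: [502.6, 237.0, 44.8]
tcp_rot: [3.141, -0.0, 1.636]
ft_force: [-0.3, 0.6, -0.2]
opening: 0.001
grip_force: 0.0
```

Now I push along the lane, shifting +0.65 mm in x for each −10 mm in y.

Call:
drive_tool:
  deltas: "0.001 -0.02 0 0;0.001 -0.02 0 0;0.002 -0.03 0 0;0.002 -0.03 0 0;0.002 -0.03 0 0;0.002 -0.03 0 0;0.002 -0.03 0 0;0.002 -0.03 0 0;0.002 -0.03 0 0;0.002 -0.03 0 0"

```text
t: 7.92
eef_pos: [504.2, 209.0, 44.2]
tcp_rot: [3.141, 0.0, 1.636]
ft_force: [-0.7, -0.1, -0.5]
opening: 0.008
grip_force: 0.1
```

Run:
```python
from h import *
s=env.state();im,d=snap('wrist','w3');im2,_=snap('top','t3');im3,_=snap('scene','s3')
a=np.hstack([cv2.resize(im,(400,300)),cv2.resize(im2[195:295,240:430],(400,300))]);a=np.vstack([a,cv2.resize(im3[210:330,240:440],(800,300))[:,:800]])
cv2.imwrite('pics/m3.png',a[:,:,::-1]);print(s['eef_pos'],s['ft_force'])
```

```text
[504.24967579 209.0429684   44.15729901] [-0.66848681 -0.09406821 -0.50603434]
```

View pics/m3.png

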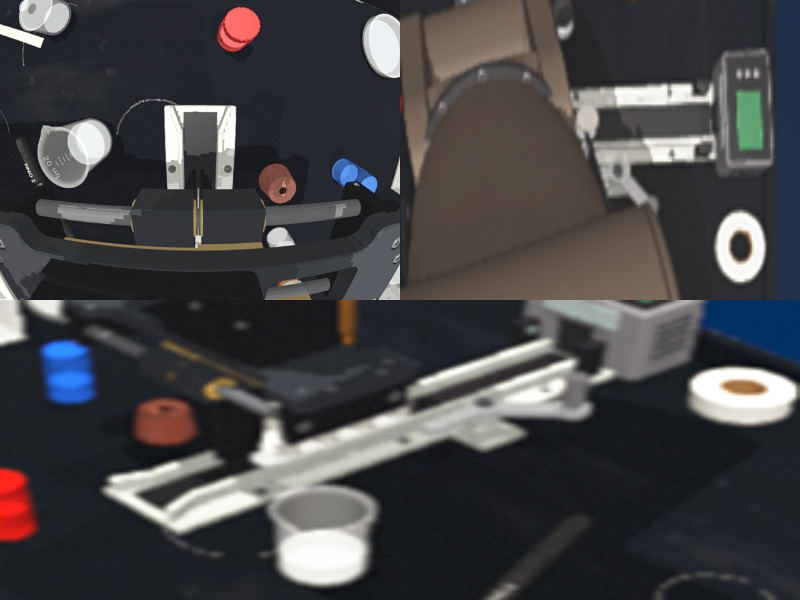

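The vials stand upright and the row is moving as one train, with vial_a at (588, 120) in the mosaic's top-view panel. To clear the dropper bottle I back off slightly, raise 4 mm so the gripper body passes above it, and continue.

Call:
drive_tool:
  deltas: "-0.01 0.03 0 0;-0.01 0 0.02 0;0 0 0.02 0;0.001 -0.02 0 0;0.002 -0.02 0 0;0.002 -0.03 0 0;0.002 -0.03 0 0;0.002 -0.03 0 0;0.002 -0.03 0 0;0.002 -0.03 0 0"

```text
t: 8.9
eef_pos: [503.5, 193.0, 48.1]
tcp_rot: [3.142, 0.0, 1.636]
ft_force: [0.1, 0.3, 0.1]
opening: 0.004
grip_force: 0.1
```

Call:
drive_tool:
  deltas: "0.002 -0.03 0 0;0.002 -0.03 0 0;0.002 -0.03 0 0;0.002 -0.03 0 0;0.002 -0.03 0 0;0.002 -0.03 0 0;0.002 -0.03 0 0;0.002 -0.03 0 0;0.002 -0.03 0 0;0.002 -0.03 0 0"

```text
t: 9.73
eef_pos: [505.5, 163.1, 48.2]
tcp_rot: [3.142, 0.0, 1.636]
ft_force: [0.1, 0.5, 0.2]
opening: 0.005
grip_force: 0.1
```

Call:
drive_tool:
  deltas: "0.002 -0.03 0 0;0.002 -0.03 0 0;0.002 -0.03 0 0;0.002 -0.03 0 0;0.002 -0.03 0 0;0.002 -0.03 0 0;0.002 -0.03 0 0;0.002 -0.03 0 0;0.002 -0.03 0 0;0.002 -0.03 0 0"

```text
t: 10.57
eef_pos: [507.5, 133.1, 48.2]
tcp_rot: [3.141, 0.0, 1.636]
ft_force: [-0.2, 0.4, -0.4]
opening: 0.002
grip_force: 0.1
```

Call:
drive_tool:
  deltas: "0.002 -0.03 0 0;0.002 -0.03 0 0;0.002 -0.03 0 0;0.002 -0.03 0 0;0.002 -0.03 0 0;0.002 -0.03 0 0;0.002 -0.03 0 0;0.002 -0.03 0 0;0.002 -0.03 0 0;0.002 -0.03 0 0"

```text
t: 11.4
eef_pos: [509.5, 103.1, 48.2]
tcp_rot: [3.142, 0.0, 1.636]
ft_force: [-0.8, 0.7, 0.1]
opening: 0.008
grip_force: 0.1
```

Call:
drive_tool:
  deltas: "0.001 -0.02 0 0;0.001 -0.02 0 0;0.001 -0.02 0 0;0 -0.02 0 0;0 0 0 0"

```text
t: 11.82
eef_pos: [509.8, 95.1, 48.2]
tcp_rot: [3.142, 0.0, 1.636]
ft_force: [-1.2, 0.1, -0.7]
opening: 0.002
grip_force: 0.0
```

Expected contact with the stop is at about y 79, so I go slower.

Call:
drive_tool:
  deltas: "0.001 -0.02 0 0;0.001 -0.02 0 0;0.001 -0.02 0 0;0.001 -0.02 0 0;0 -0.01 0 0;0 0 0 0"

```text
t: 12.32
eef_pos: [510.2, 86.1, 48.1]
tcp_rot: [3.142, 0.0, 1.636]
ft_force: [0.2, 0.4, 0.5]
opening: 0.007
grip_force: 0.0
```

Call:
drive_tool:
  deltas: "0.001 -0.01 0 0;0 -0.01 0 0;0 -0.01 0 0;0 0 0 0"

```text
t: 12.65
eef_pos: [510.3, 83.2, 48.2]
tcp_rot: [3.142, 0.0, 1.636]
ft_force: [0.3, -0.3, -0.5]
opening: 0.0
grip_force: 0.0
```

Call:
drive_tool:
  deltas: "0 -0.01 0 0;0 -0.01 0 0;0 0 0 0;0 0 0 0"

```text
t: 12.98
eef_pos: [510.3, 81.3, 48.2]
tcp_rot: [3.142, 0.0, 1.636]
ft_force: [-0.4, 0.8, 0.4]
opening: 0.002
grip_force: 0.0
```

Call:
drive_tool:
  deltas: "0 -0.01 0 0;0 0 0 0;0 0 0 0"

```text
t: 13.23
eef_pos: [510.3, 80.4, 48.2]
tcp_rot: [3.141, -0.0, 1.636]
ft_force: [-0.6, -0.4, 0.2]
opening: 0.006
grip_force: 0.4
```

Call:
drive_tool:
  deltas: "0 -0.005 0 0;0 0 0 0;0 0 0 0"

```text
t: 13.48
eef_pos: [510.3, 80.1, 48.2]
tcp_rot: [3.141, -0.0, 1.636]
ft_force: [0.2, 5.2, 0.6]
opening: 0.005
grip_force: 2.4
```

A 5 N reading shows the train is against the stop. I retreat, lift, and take a picture clear of the magazine.

Call:
drive_tool:
  deltas: "0 0.01 0 0;0 0.02 0 0;0 0.1 0 0;0 0 0.3 0;0 0 0.35 0;-0.3 -0.1 0 0;-0.33 -0.2 0 0;0 -0.3 0 0;0 -0.3 0 0;0 0 0 0"

```text
t: 14.32
eef_pos: [447.5, 0.1, 113.5]
tcp_rot: [3.141, 0.001, 1.634]
ft_force: [-0.2, 0.3, 0.2]
opening: 0.006
grip_force: 0.0
```

Run:
```python
from h import *
s=env.state();im,d=snap('wrist','w4');im2,_=snap('top','t4');im3,_=snap('scene','s4')
a=np.hstack([cv2.resize(im,(400,300)),cv2.resize(im2[195:295,240:430],(400,300))]);a=np.vstack([a,cv2.resize(im3[190:290,310:440],(800,300))])
cv2.imwrite('pics/m4.png',a[:,:,::-1]);print(s['eef_pos'],s['ft_force'])
```

```text
[4.47466903e+02 1.45797572e-01 1.13496148e+02] [-0.2105451   0.30356622  0.18545263]
```

View pics/m4.png

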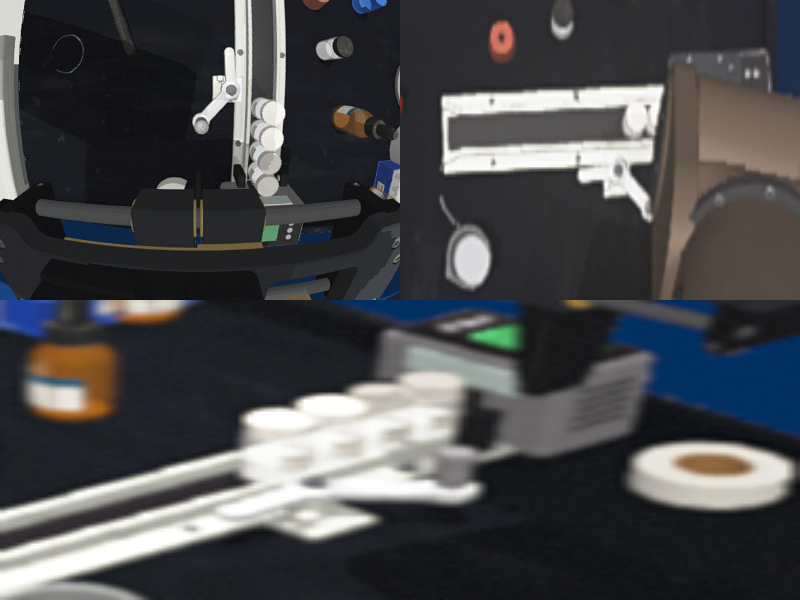

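The wrist panel shows four upright caps at about (266, 105–185) up to the reader, and the keeper is still open. I check the cap spacing numerically.

Run:
```python
from h import *
s=env.state();z=np.load('pics/w4.npz');im,d=z['im'],z['d']
p=env.camera_params('wrist');K=p['mtx'];M=np.array(p['mount']);R=Ro.from_euler('xyz',s['tcp_rot']).as_matrix()
v,u=np.mgrid[:480,:640];a=np.stack([(u-K[0,2])/K[0,0],(v-K[1,2])/K[1,1]],-1);th=np.linalg.norm(a,axis=-1)
X=a/np.maximum(th,1e-9)[...,None]*(np.tan(th)*d)[...,None];C=np.dstack([X,d])@M[:3,:3].T+M[:3,3]
W=C@R.T+s['eef_pos']
m=(W[...,2]>54)&(W[...,2]<62)&(im.min(-1)>150)&(u>370)&(u<480)&(v>130)&(v<330)
n,l,st,ce=cv2.connectedComponentsWithStats(cv2.erode(m.astype(np.uint8),np.ones((3,3))))
for i in range(1,n):
    if st[i,4]>30:
        q=W[l==i];(cx,cy),r=cv2.minEnclosingCircle(q[:,:2].astype(np.float32));print(st[i].tolist(),q.mean(0).round(1),round(cx,1),round(cy,1),round(r,1),np.percentile(q[:,1],[2,98]).round(1))
```

```text
[420, 163, 35, 37, 954] [514.2  59.   57.7] 514.5 59.1 11.0 [49.5 68.6]
[418, 205, 34, 35, 887] [516.   34.6  57.7] 516.2 34.1 11.0 [24.6 44.1]
[417, 246, 31, 33, 711] [518.4   9.4  57.7] 518.3 9.1 10.8 [-0.2 18.6]
[413, 284, 32, 29, 667] [520.  -15.2  57.7] 520.3 -15.4 10.9 [-24.7  -5.9]
```

The caps are 25 mm apart, so the row is home and touching. Now I shut the keeper from behind the knob.

Call:
drive_tool:
  deltas: "0 0 -0.25 0;0 0 -0.25 0;0 0 -0.085 0;0 0.08 0 0;0 0.08 0 0;0 0.04 0 0;0 0 0 0"

```text
t: 15.05
eef_pos: [446.7, 24.2, 55.5]
tcp_rot: [-3.141, 0.0, 1.638]
ft_force: [-1.3, -1.9, -0.7]
opening: 0.004
grip_force: 0.8
```

Call:
drive_tool:
  deltas: "-0.01 0.04 0 0;-0.02 0.04 0 0;-0.03 0.04 0 0;-0.03 0.04 0 0;-0.02 0.04 0 0;-0.02 0.04 0 0;-0.01 0.04 0 0;-0.01 0.04 0 0;0 0.04 0 0;0 0 0 0"

```text
t: 15.88
eef_pos: [432.7, 59.6, 54.9]
tcp_rot: [3.141, -0.0, 1.636]
ft_force: [1.0, 0.3, -1.1]
opening: -0.0
grip_force: 0.0
```

Call:
drive_tool:
  deltas: "0.01 0.04 0 0;0.01 0.04 0 0;0.02 0.04 0 0;0.02 0.04 0 0;0.02 0.03 0 0;0.02 0.03 0 0;0.02 0.03 0 0;0.01 0.02 0 0;0 0 0 0;0 0 0 0"

```text
t: 16.72
eef_pos: [445.5, 86.0, 54.7]
tcp_rot: [3.141, -0.0, 1.636]
ft_force: [-0.8, -0.1, 0.0]
opening: 0.005
grip_force: 0.0
```

Call:
drive_tool:
  deltas: "0 0.01 0 0;0 0.01 0 0;0 0 0 0;0 0 0 0"

```text
t: 17.05
eef_pos: [445.5, 87.0, 54.7]
tcp_rot: [3.141, 0.001, 1.636]
ft_force: [0.6, -13.1, -0.9]
opening: 0.003
grip_force: 6.7
```

Call:
drive_tool:
  deltas: "0 0.01 0 0;0 0 0 0;0 0 0 0"

```text
t: 17.3
eef_pos: [445.5, 87.3, 54.7]
tcp_rot: [3.142, 0.002, 1.636]
ft_force: [1.9, -21.9, -0.9]
opening: 0.005
grip_force: 11.3
```

Call:
drive_tool:
  deltas: "0 -0.03 0 0;0 -0.15 0 0;0 -0.1 0.3 0;0 0 0.3 0;-0.1 -0.35 0 0;0 -0.35 0 0;0 -0.35 0 0;0 -0.3 0 0;0 0 0 0;0 0 0 0"

```text
t: 18.13
eef_pos: [435.2, -75.3, 114.7]
tcp_rot: [3.141, -0.0, 1.633]
ft_force: [1.1, -0.9, -1.3]
opening: 0.004
grip_force: 0.0
```

Run:
```python
from h import *
s=env.state();im,d=snap('wrist','w5');im2,_=snap('top','t5');im3,_=snap('scene','s5')
a=np.hstack([cv2.resize(im,(400,300)),cv2.resize(im2[195:295,240:430],(400,300))]);a=np.vstack([a,cv2.resize(im3[190:290,310:440],(800,300))])
cv2.imwrite('pics/m5.png',a[:,:,::-1]);print(s['eef_pos'],s['ft_force'])
```

```text
[435.17459608 -75.31260003 114.66801167] [ 1.06912128 -0.9015796  -1.34388306]
```

View pics/m5.png

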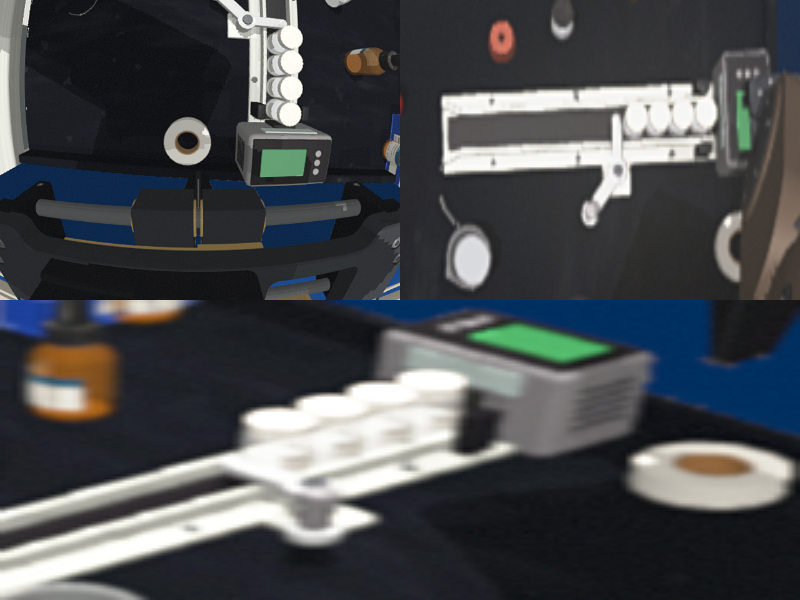

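The keeper lies across the lane at (617, 130) in the top panel. The four upright vials stand behind it up to the stop, and the bystanders look undisturbed.

```bash
python3 -c "
from cell import env
print(env.job_done())"
```

```text
the job is handed in; nothing more can be done
None
```

I handed the job in at about 18 s: the keeper was opened, all four vials were pushed home against the stop as one touching row, and the keeper was shut behind them; the hand-in returned no verdict.

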